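# Change over the samples at the balance

### The job

The three amber containers stand in each other's places: move the squat jar to the middle of the round cork stand, the tall bottle to the middle of the square white tile and the small bottle to the middle of the balance pan, all upright; the balance is loaded last, only when the other two stand in their places. Each of these places has room for one, so use the empty oblong steel stand for parking, and never stand or lay a container on the bare bench. They are glass: set them down, do not drop them, and leave the white tub, the spatula pot and the blue box where they are.

Things in the scene. Friction and masses are not known exactly. Their poses are not given: they have to be found in the camera images.
- tall_bottle_center (a point): the tall amber glass bottle with black cap and paper label: upright, body diameter 56 mm, height 125 mm, narrower at the neck (top third); this point is on its axis half-way up (62.5 mm above its underside), z up along its axis. About 0.22 kg. Starts on the balance pan.
- jar_center (a point): the squat amber glass jar with wide black lid, no label: diameter 58 mm, height 56 mm; this point is on its axis half-way up (28 mm above its underside), z up. About 0.16 kg. Starts on the square tile.
- small_bottle_center (a point): the small amber glass bottle with black cap: body diameter 36 mm, height 72 mm, narrower at the neck (top third); this point is on its axis half-way up (36 mm above its underside), z up. About 0.07 kg. Starts on the round stand.
- balance_pan (a point): middle of the top of the balance's round steel pan (diameter 120 mm, 66 mm above the bench). The balance is a fixed white and blue box 180 mm wide (y) whose body reaches 153 mm from here towards the robot (its display) and 83 mm away from it, 52 mm high or less; x points away from the robot, z up. Rigid, the pan does not give.
- square_top (a point): middle of the top of the fixed square stand, a thick white ceramic tile, 105 x 105 mm, 14 mm high; z up
- round_top (a point): middle of the top of the fixed round stand, cork, diameter 110 mm, 14 mm high; z up
- oblong_top (a point): middle of the top of the fixed oblong stand, bare steel, 105 (x) x 150 mm (y), 14 mm high; empty at the start, for parking; z up
- tub_center (a point): bystander: loose white plastic tub with lid, diameter 92 mm, height 111 mm; this point is on its axis 55 mm above its underside
- pot_center (a point): bystander: loose white pot, diameter 76 mm, height 75 mm, with spatulas sticking out up to 160 mm above the bench; this point is on its axis 37.5 mm up
- tip_box_center (a point): bystander: loose open blue box, 90 (x) x 130 (y) x 45 mm high; this point is its centre, 22.5 mm up
Mind the look-alikes: they are no part of the job. What is shaped like the part that bears tall_bottle_center but green or purple is not meant.

How it is judged:
On the way, in this order (a step that is already met when the one before it is completed fails the run):
1. the squat jar stands on the round stand and the tall bottle on the square stand, both let go (horizontal distance between jar_center and round_top below 0.015 m and z of jar_center in the frame of round_top between 0.024 and 0.032 m and angle between each of jar_center, tall_bottle_center's own z axis and vertical below 0.1 rad and linear speed of each of jar, tall_bottle below 0.02 m/s and contact force between each of jar, tall_bottle and the fingers below 0.1 N and horizontal distance between tall_bottle_center and square_top below 0.015 m and z of tall_bottle_center in the frame of square_top between 0.0585 and 0.0665 m), for 0.2 s.
2. after that, the small bottle stands on the balance pan, let go (horizontal distance between small_bottle_center and balance_pan below 0.015 m and z of small_bottle_center in the frame of balance_pan between 0.032 and 0.04 m and angle between small_bottle_center's own z axis and vertical below 0.1 rad and linear speed of small_bottle below 0.02 m/s and contact force between small_bottle and the fingers below 0.1 N), for 0.2 s.
At the end, for the whole second after the job is handed in: Jar on the round stand, tall bottle on the square stand, small bottle on the balance pan: each upright (within 0.1 rad), its axis within 15 mm of the middle of its place, standing on it (height within 4 mm), at rest and released (all of step 1 and all of step 2); the robot touches nothing.
It fails at once if a container stands or lies on the bare bench, or is tipped over (height (world z) of tall_bottle_center below 0.0695 m or height (world z) of jar_center below 0.035 m or height (world z) of small_bottle_center below 0.043 m or angle between any of tall_bottle_center, jar_center, small_bottle_center's own z axis and vertical above 0.8 rad).
It fails at once if a container is dropped (falls freely by more than about 20 mm) ((linear speed of tall_bottle above 0.6 m/s and contact force between tall_bottle and the fingers below 0.1 N) or (linear speed of jar above 0.6 m/s and contact force between jar and the fingers below 0.1 N) or (linear speed of small_bottle above 0.6 m/s and contact force between small_bottle and the fingers below 0.1 N)).
It fails at once if the tub, the spatula pot or the blue box is pushed away (more than 20 mm) (distance of any of tub_center, pot_center, tip_box_center from where it was at the start of the episode above 0.02 m).
It also fails if it takes over 128 s, if anything falls off the work surface, if the arm or the gripper's body presses on something with over 40 N, if the wrist force passes 120 N, or if a joint passes its speed limit or range.

### The arm

A 7-joint arm with a two-finger parallel gripper is mounted at the origin on the work surface. World frame = base frame: x ahead of the robot, y to its left, z up, the work surface at z = 0. Lengths are in m, angles in rad, forces in N, time in s.
With the tool pointing down it reaches from about 0.4 to 0.85 m from the base axis. Payload 10.4 kg.
Tool frame: the origin (TCP) lies between the finger pads; the fingertips stand ahead of it and the grasp point (between the pads) lies 5 mm behind it (manip.tip_extent is the z of the fingertips in the tool frame, in m); z points along the fingers, y is the line along which they close (so a half turn about z gives the same grasp; the last joint's range is limited). The gripper opens to 85 mm and grips with 20 to 120 N. Pads are 22 mm wide; open, the fingers measure 114 mm over their backs; the gripper's body (76 mm by 85 mm) begins 54 mm behind the grasp point. The pads swing forward as they close: fully open they stand 13 mm farther back than shut.
Start: joints at [1.148, 0.332, -0.065, 1.46, 0.022, 1.35, -0.088], TCP at [0.243, -0.576, 0.245] pointing down, gripper open.
Joint ranges: [-2.6, 2.6], [-0.5, 2.12], [-1.47, 1.34], [0.16, 2.42], [-1.27, 4.41], [0.06, 2.06], [-2.6, 2.6]. Speed limits (rad/s): [2.22, 2.22, 2.79, 2.79, 3.14, 3.14, 3.14].

### API

Orientations are given as a unit quaternion [x, y, z, w].
In Python, from workcell import status, viewer, manip gives the robot as it stands.
- The arm moves only by the tool play_rows, never from a script. Its argument "plan" is one flat list of numbers, 7 for each row, row after row: the turn, a rotation vector about the tool's x, y, z in degrees, then the shift along the tool's x, y, z in m, then the opening, from 0 (shut) to 1 (fully open). In form: [ax, ay, az, dx, dy, dz, grip, ax, ay, az, dx, dy, dz, grip, ...]. A call has 1 to 20 rows; each row is the pose to reach, as a shift and turn from the pose commanded when the call began, along the tool's axes at that moment; what a row does not reach only later rows make up. A row lasts 1/8 s, in which the tool goes at most 62.5 mm and 10.7 degrees, less where a joint would pass 70% of its speed; a pose out of reach is approached as far as the arm can. A call with a gripper value outside its range is refused whole. The fingers move at their own pace and stop on an object; "squeeze" is the grip in N (left out, the last holds). Time passes only in rows, so rows that repeat a pose let the fingers close. It gives the time, the measured TCP pose, the force, the opening and the grip force at its end, in the units of the state.
- status.get_obs(): the state, without advancing time (a new reading comes with each control period).
- viewer.camera(name): name is "scene" or "side" or "wrist"; returns the picture (420x560x3 uint8, red, green, blue); there is no depth.
- viewer.camera_model(name): a dict with "fx", "fy", "cx", "cy" (pixels), "R" (3x3) and "t" (3): a world point X has camera coordinates R X + t. Camera axes: x right, y down, z forward; pixel columns grow to the right and rows downward; lengths in m; the calibration is good to about 2 mm. A picture is of the moment at which its call begins: read the wrist's pose just before it. camera_model takes no time and is no camera call; for the wrist camera it gives the pose at the moment of the call.
- manip.hand_in(): hands the job in; it is judged then, once.
The state is a dict: "clock": time; "joint_pos": joint angles; "joint_velocities": joint speeds; "tau": joint torques, N m; "position": TCP position; "ee_rot": TCP orientation; "ft_force": force on the tool from outside, world axes, zero at the start; "torque": the same for the moment, N m; "grip_width": opening from 0.0 (shut) to 1.0 (fully open); "grasp_force": force on a finger pad.
Only numpy, scipy, OpenCV 4.12 (cv2) and the standard library are available. Lean on these libraries where they do the work, as an engineer would, in place of code of your own. Each camera call takes 0.05 s, during which the arm holds its last target. There are 200 camera calls.

## Working session

There is one attempt and no reset: what is moved stays moved. The work goes in short steps, Python scripts to look and compute and a tool call to move; the robot and the scene stay as the last step left them, time stands still between calls to the robot, and variables do not carry over. Pictures are saved under pics/ and viewed, at most 14 in all, crops included, and the job is handed in when it is done.

Besides the shell and the picture viewer there is one more tool, called after "Emit:" in YAML: its name, and indented under it one key for each argument. play_rows: Moves the arm, as the interface text tells. Its arguments: {"type":"object","properties":{"plan":{"type":"array","items":{"type":"number"}},"squeeze":{"type":"number"}},"required":["plan"]}

```bash
mkdir -p pics; python3 - <<'E'
from workcell import status, viewer, manip
import cv2, numpy as np
o=status.get_obs(); print(o['clock'],o['position'],o['ee_rot'],manip.tip_extent)
for n in ['scene','side']:
    im=viewer.camera(n); cv2.imwrite(f'pics/{n}0.png',im[:,:,::-1])
    m=viewer.camera_model(n); R=np.array(m['R']);print(n,m['fx'],-R.T@np.array(m['t']),R.round(2).tolist())
E
```

```text
0.0 [ 0.24313224 -0.57536986  0.2445043 ] [ 9.80083137e-01  1.98586312e-01 -1.63665947e-04 -7.03705305e-04] 0.014
scene 532.6799736858967 [1.02651727 0.81445727 1.1065364 ] [[-0.88, 0.48, -0.02], [0.37, 0.65, -0.67], [-0.31, -0.59, -0.75]]
side 504.9524868116796 [0.09981215 0.87285418 0.90047491] [[-0.86, -0.51, 0.01], [-0.32, 0.53, -0.79], [0.39, -0.68, -0.62]]
```

View pics/scene0.png

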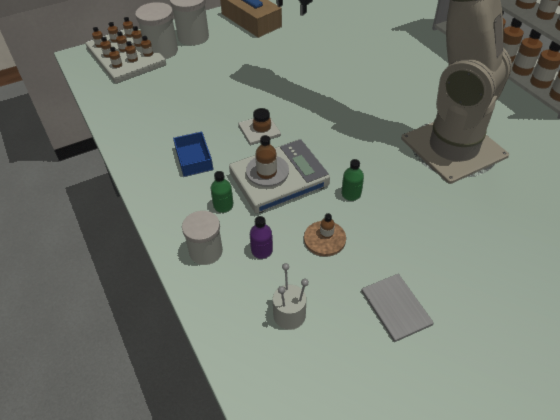

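View pics/side0.png

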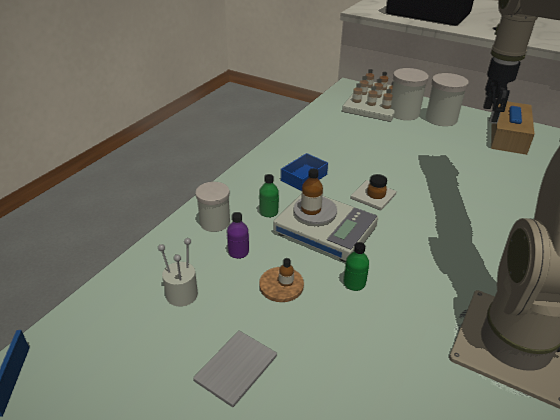

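```bash
cat > h.py <<'E'
import numpy as np
from workcell import status, viewer, manip
def ray(n,px):
    m=viewer.camera_model(n) if isinstance(n,str) else n
    R=np.array(m['R']);c=-R.T@np.array(m['t'])
    return c,R.T@np.array([(px[0]-m['cx'])/m['fx'],(px[1]-m['cy'])/m['fy'],1])
def onz(n,px,z):
    c,d=ray(n,px);return (c+d*(z-c[2])/d[2])[:2]
def pix(n,X):
    m=viewer.camera_model(n) if isinstance(n,str) else n
    p=np.array(m['R'])@np.array(X)+np.array(m['t']);return np.array([m['cx']+m['fx']*p[0]/p[2],m['cy']+m['fy']*p[1]/p[2]])
E
python3 - <<'E'
from h import *
L=dict(oblong=((397,306),(236,366),.014),round=((325,238),(282,283),.014),pan=((267,171),(315,209),.066),tile=((260,127),(374,194),.014),
jar=((262,115),(378,181),.07),tall=((265,140),(314,174),.191),small=((328,217),(287,263),.086),greenfar=((220,176),(269,180),.125),greennear=((355,164),(360,247),.125),purple=((260,222),(237,217),.125),tub=((201,223),(212,190),.111),pot=((289,293),(180,272),.075),box=((193,154),(305,171),.045))
for k,(a,b,z) in L.items():
    A=onz('scene',a,z);B=onz('side',b,z);print(k,A.round(3),B.round(3),np.hypot(*A).round(3))
o=status.get_obs()
from scipy.spatial.transform import Rotation as Ro
print(Ro.from_quat(o['ee_rot']).as_matrix().round(3))
E
```

```text
oblong [0.493 0.368] [0.489 0.369] 0.615
round [0.533 0.115] [0.528 0.114] 0.545
pan [ 0.572 -0.13 ] [ 0.567 -0.131] 0.587
tile [ 0.477 -0.362] [ 0.478 -0.354] 0.599
jar [ 0.474 -0.349] [ 0.469 -0.345] 0.588
tall [ 0.578 -0.119] [ 0.567 -0.112] 0.591
small [0.524 0.108] [0.516 0.113] 0.535
greenfar [ 0.712 -0.12 ] [ 0.703 -0.112] 0.722
greennear [0.384 0.015] [0.378 0.015] 0.384
purple [0.693 0.069] [0.685 0.07 ] 0.696
tub [ 0.814 -0.01 ] [ 0.82  -0.008] 0.814
pot [0.714 0.248] [0.719 0.258] 0.756
box [ 0.718 -0.318] [ 0.695 -0.315] 0.785
[[ 0.921  0.389 -0.001]
 [ 0.389 -0.921  0.001]
 [-0.    -0.001 -1.   ]]
```

Emit:
play_rows:
  plan: [0,0,0,0,0,-0.06,1,0,0,22.9,0.287,-0.123,-0.085,1,0,0,22.9,0.287,-0.123,-0.085,1,0,0,22.9,0.287,-0.123,-0.085,1,0,0,22.9,0.287,-0.123,-0.085,1,0,0,22.9,0.287,-0.123,-0.085,1,0,0,22.9,0.287,-0.123,-0.085,1,0,0,22.9,0.287,-0.123,-0.085,1,0,0,22.9,0.287,-0.123,-0.085,1,0,0,22.9,0.287,-0.123,-0.085,1]

```text
clock: 1.35
position: [0.4588, -0.3519, 0.3302]
ee_rot: [1.0, -0.001, -0.0, 0.0]
ft_force: [0.2, -0.1, 0.1]
grip_width: 0.996
grasp_force: 0.0
```

```bash
cat >> h.py <<'E'
import cv2,json
def snap(name):
    m=viewer.camera_model('wrist');im=viewer.camera('wrist');cv2.imwrite(f'pics/{name}.png',im[:,:,::-1])
    json.dump({k:(np.array(v).tolist()) for k,v in m.items()},open(f'pics/{name}.json','w'))
    o=status.get_obs();print(o['clock'],np.round(o['position'],4),np.round(o['ee_rot'],4));return m
E
python3 - <<'E'
from h import *
m=snap('w1');R=np.array(m['R']);print(m['fx'],-R.T@np.array(m['t']),R.round(2).tolist(),pix(m,(.474,-.347,.07)))
E
```

```text
1.4 [ 0.459  -0.3517  0.3302] [ 1.e+00 -9.e-04 -1.e-04  1.e-04]
317.5981542547022 [ 0.53753967 -0.35292676  0.45790432] [[-0.0, -1.0, 0.0], [-0.95, 0.0, 0.31], [-0.31, -0.0, -0.95]] [272.6249887  161.28364987]
```

View pics/w1.png

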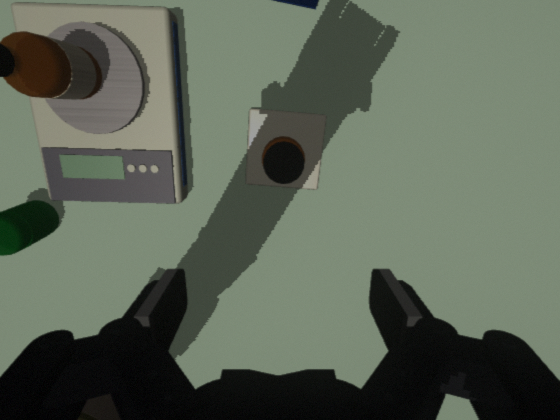

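Wrist view: jar lid at about (285,161), tile corners (249,108), (326,114), (318,189), (247,184), pan rim right edge 145, top 22, bottom 133.

```bash
python3 - <<'E'
from h import *
m=json.load(open('pics/w1.json'))
print('jar',onz(m,(285,161),.07))
C=[onz(m,p,.014) for p in [(249,108),(326,114),(318,189),(247,184)]];print(np.round(C,3).tolist(),np.mean(C,0))
print('pan right',onz(m,(145,90),.066),'bot',onz(m,(96,133),.066),'top',onz(m,(85,22),.066))
print('tile mid+scene', pix('scene',(*np.mean(C,0),.014)))
im=cv2.imread('pics/w1.png');hsv=cv2.cvtColor(im,cv2.COLOR_BGR2HSV)
# black lid
b=((hsv[...,2]<45)).astype(np.uint8);b[230:]=0;b[:,:230]=0;b[:100]=0
n,l,s,c=cv2.connectedComponentsWithStats(b);print([(s[i].tolist(),c[i].round(1)) for i in range(1,n) if s[i,4]>100])
E
```

```text
jar [ 0.47431488 -0.36214012]
[[0.536, -0.315], [0.528, -0.418], [0.425, -0.411], [0.432, -0.309]] [ 0.48027331 -0.36341055]
pan right [ 0.55617973 -0.20004426] bot [ 0.50786943 -0.13482912] top [ 0.62560128 -0.14385799]
tile mid+scene [258.86951256 127.01127138]
[([263, 141, 42, 43, 1406], array([283.4, 162. ]))]
```

```bash
python3 - <<'E'
from h import *
m=json.load(open('pics/w1.json'));print(np.round(m['R'],4).tolist(),m['cx'],m['cy'])
for n in ['scene','side']:
    im=cv2.imread(f'pics/{n}0.png')
    for k,X in dict(jar=(.474,-.361,.07),tile=(.480,-.3634,.014),pan=(.567,-.139,.066)).items(): print(n,k,pix(n,X).round(1))
    u,v=pix(n,(.478,-.36,.03)).astype(int);cv2.imwrite(f'pics/{n}_c.png',cv2.resize(im[v-40:v+40,u-50:u+50],None,fx=4,fy=4,interpolation=cv2.INTER_CUBIC));print(u-50,v-40)
a=cv2.imread('pics/scene_c.png');b=cv2.imread('pics/side_c.png');cv2.imwrite('pics/c.png',np.hstack([a,b]))
E
```

```text
[[-0.002, -1.0, 0.0012], [-0.9513, 0.0022, 0.3083], [-0.3083, -0.0006, -0.9513]] 277.7629601866434 209.59649115667736
scene jar [260.2 112.7]
scene tile [258.9 127. ]
scene pan [267.  168.3]
209 83
side jar [378.4 177.9]
side tile [374.4 192.3]
side pan [316.3 207.6]
325 148
```

View pics/c.png

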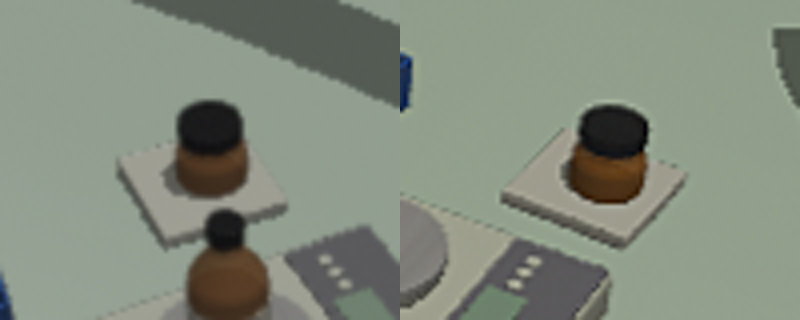

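Lid-top centre sits at scene (261.7,111.7), side (378.3,177.5), agreeing with the wrist's jar at (0.474,-0.361). Next: one wrist view over pan and round stand.

Emit:
play_rows:
  plan: [0,0,0,0.0,-0.35,-0.03,1,0,0,0,0.0,-0.35,-0.03,1,0,0,0,0.0,-0.35,-0.03,1,0,0,0,0.0,-0.35,-0.03,1,0,0,0,0.0,-0.35,-0.03,1,0,0,0,0.0,-0.35,-0.03,1,0,0,0,0.0,-0.35,-0.03,1,0,0,0,0.0,-0.35,-0.03,1]

```text
clock: 2.4
position: [0.4597, -0.0019, 0.3602]
ee_rot: [1.0, -0.001, -0.0, 0.0]
ft_force: [0.3, 0.3, -0.2]
grip_width: 1.001
grasp_force: 0.0
```

```bash
python3 - <<'E'
from h import *
snap('w2')
E
```

```text
2.45 [ 0.4597 -0.0023  0.3601] [ 1.0e+00 -1.1e-03 -2.0e-04  1.0e-04]
```

View pics/w2.png

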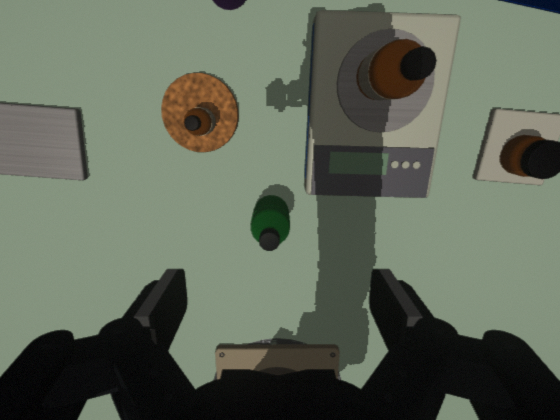

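Round stand spans cols 162–239, rows 73–152; small cap top at (192,123); pan cols 338–434, rows 30–132; tall cap top near (420,62); oblong right end cols ~85, rows 107–180.

```bash
python3 - <<'E'
from h import *
m=json.load(open('pics/w2.json'))
im=cv2.imread('pics/w2.png');hsv=cv2.cvtColor(im,cv2.COLOR_BGR2HSV)
print('round x',onz(m,(200,73),.014)[0],onz(m,(200,152),.014)[0],'y',onz(m,(162,112),.014)[1],onz(m,(239,112),.014)[1])
print('pan x',onz(m,(386,30),.066)[0],onz(m,(386,132),.066)[0],'y',onz(m,(338,80),.066)[1],onz(m,(434,80),.066)[1])
for nm,(a,b,c,d) in dict(small=(105,140,180,215),tall=(40,85,395,440),jar=(130,185,515,560)).items():
    k=np.zeros(im.shape[:2],np.uint8);k[a:b,c:d]=hsv[a:b,c:d,2]<50
    n,l,s,ce=cv2.connectedComponentsWithStats(k);i=1+np.argmax(s[1:,4]);print(nm,s[i],ce[i])
for q in [(192,123),(191,123)]: print('small',onz(m,q,.086))
for q in [(420,62),(418,63)]: print('tall',onz(m,q,.191))
print('greenn',onz(m,(269,240),.125))
C=[onz(m,p,.014) for p in [(80,108),(87,180)]];print('obl',C)
for n in ['scene','side']:
  for k,X in dict(small=(*onz(m,(192,123),.086),.086),tall=(*onz(m,(420,62),.191),.191)).items(): print(n,k,pix(n,X))
a=[cv2.resize(cv2.imread(f'pics/{n}0.png')[y:y+60,x:x+50],None,fx=8,fy=8,interpolation=cv2.INTER_CUBIC) for n,x,y in [('scene',240,130),('side',290,165)]]
cv2.imwrite('pics/c2.png',np.hstack(a))
E
```

```text
round x 0.582837340647506 0.4748873404648608 y 0.16154543811011154 0.051764378546848865
pan x 0.6246283050597874 0.5072728729112784 y -0.07782094655909434 -0.1963660049518867
small [185 115  16  16 206] [192.5 122.5]
tall [399  47  37  34 962] [417.06237006  63.51559252]
jar [ 518  139   42   40 1357] [540.28371408 158.71260133]
small [0.51973383 0.10139448]
small [0.51973517 0.10261598]
tall [ 0.57477239 -0.12490286]
tall [ 0.57399195 -0.12329752]
greenn [0.38137401 0.00765693]
obl [array([0.53712906, 0.27732309]), array([0.43281368, 0.28677462])]
scene small [327.89714136 214.59184366]
scene tall [265.21480868 138.1963742 ]
side small [288.04905681 259.37847959]
side tall [313.83256544 170.79702869]
```

View pics/c2.png

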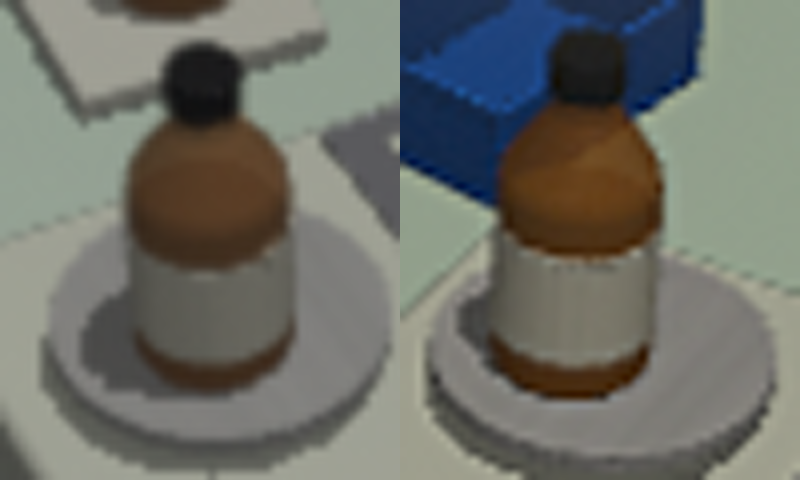

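Tall cap top at scene (265,137), side (313.5,170.5): consistent with (0.574,-0.124). Pan (0.566,-0.137), round (0.529,0.1065), oblong ≈ (0.491,0.359). Grasp the small bottle.

Emit:
play_rows:
  plan: [0,0,0,0.06,-0.104,0.16,1,0,0,0,0.06,-0.104,0.16,1,0,0,0,0.06,-0.104,0.16,1,0,0,0,0.06,-0.104,0.16,1,0,0,0,0.06,-0.104,0.2,1,0,0,0,0.06,-0.104,0.24,1,0,0,0,0.06,-0.104,0.27,1,0,0,0,0.06,-0.104,0.3,1,0,0,0,0.06,-0.104,0.322,1,0,0,0,0.06,-0.104,0.322,1,0,0,0,0.06,-0.104,0.322,0.7,0,0,0,0.06,-0.104,0.322,0.4,0,0,0,0.06,-0.104,0.322,0.2,0,0,0,0.06,-0.104,0.322,0.2,0,0,0,0.06,-0.104,0.322,0.2,0,0,0,0.06,-0.104,0.322,0.2,0,0,0,0.06,-0.104,0.322,0.2]
  squeeze: 25

```text
clock: 4.58
position: [0.5204, 0.1032, 0.0393]
ee_rot: [1.0, 0.0, 0.001, 0.0]
ft_force: [-0.6, -1.2, 6.6]
grip_width: 0.414
grasp_force: 24.5
```

Emit:
play_rows:
  plan: [0,0,0,0,0,-0.02,0.2,0,0,0,0,0,-0.06,0.2,0,0,0,0,0,-0.09,0.2,0,0,0,-0.006,-0.05,-0.09,0.2,0,0,0,-0.012,-0.1,-0.09,0.2,0,0,0,-0.018,-0.15,-0.09,0.2,0,0,0,-0.023,-0.2,-0.09,0.2,0,0,0,-0.029,-0.24,-0.09,0.2,0,0,0,-0.029,-0.256,-0.08,0.2,0,0,0,-0.029,-0.256,-0.05,0.2,0,0,0,-0.029,-0.256,-0.025,0.2,0,0,0,-0.029,-0.256,-0.01,0.2,0,0,0,-0.029,-0.256,-0.004,0.2,0,0,0,-0.029,-0.256,-0.001,0.2,0,0,0,-0.029,-0.256,-0.001,0.2]

```text
clock: 6.45
position: [0.4911, 0.3595, 0.0399]
ee_rot: [1.0, 0.0, 0.0, -0.0]
ft_force: [-0.4, 0.4, -0.2]
grip_width: 0.416
grasp_force: 25.3
```

```bash
python3 - <<'E'
from h import *
o=status.get_obs();print(o['position'],o['ft_force'])
a=viewer.camera('side')[:,:,::-1];snap('w3');b=cv2.imread('pics/w3.png')
cv2.imwrite('pics/c3.png',np.hstack([cv2.resize(a[280:420,150:340],(400,295)),cv2.resize(b,(400,300))[:295]]))
E
```

```text
[0.49105031 0.35945501 0.03991012] [-0.40423078  0.37827442 -0.20833305]
6.55 [0.491  0.3595 0.04  ] [ 1.e+00  1.e-04  4.e-04 -2.e-04]
```

View pics/c3.png

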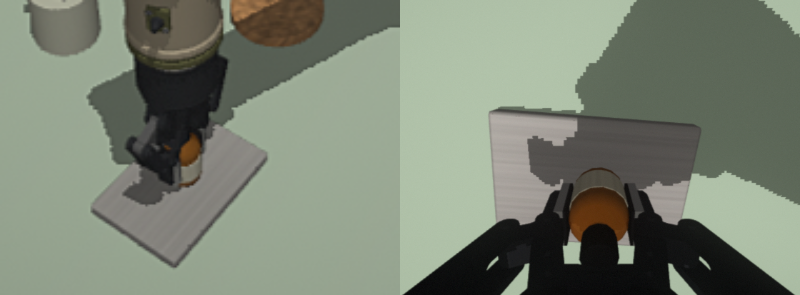

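The small bottle hangs upright over the middle of the oblong stand; set down and release.

Emit:
play_rows:
  plan: [0,0,0,0,0,0.001,0.2,0,0,0,0,0,0.002,0.2,0,0,0,0,0,0.002,0.2,0,0,0,0,0,0.002,0.5,0,0,0,0,0,0.002,0.7,0,0,0,0,0,0.002,0.8,0,0,0,0,0,0.002,0.8,0,0,0,0,0,-0.04,0.8,0,0,0,0,0,-0.1,0.9,0,0,0,0,0,-0.15,1,0,0,0,0,0,-0.2,1]

```text
clock: 7.92
position: [0.4905, 0.3592, 0.2411]
ee_rot: [1.0, 0.0, 0.0, -0.0]
ft_force: [0.9, 0.2, -0.1]
grip_width: 1.0
grasp_force: 0.0
```

```bash
python3 - <<'E'
from h import *
m=snap('w4');im=cv2.imread('pics/w4.png');hsv=cv2.cvtColor(im,cv2.COLOR_BGR2HSV)
u,v=pix(m,(.491,.36,.086)).astype(int);print(u,v)
k=np.zeros(im.shape[:2],np.uint8);k[v-30:v+30,u-30:u+30]=hsv[v-30:v+30,u-30:u+30,2]<50
n,l,s,ce=cv2.connectedComponentsWithStats(k)
for i in range(1,n):
  if s[i,4]>50: print(s[i],ce[i],onz(m,ce[i],.086))
E
```

```text
7.975 [0.4921 0.3611 0.2483] [ 1.0e+00  1.0e-04  3.6e-03 -2.5e-03]
275 195
[267 171  27  15  65] [281.78461538 174.6       ] [0.51102566 0.35441801]
[268 184  20  21 345] [277.30144928 194.32753623] [0.49257238 0.35846848]
```

Emit:
play_rows:
  plan: [0,0,0,0,0,-0.05,1,0,0,0,-0.017,0.72,-0.05,1,0,0,0,-0.017,0.72,-0.05,1,0,0,0,-0.017,0.72,-0.05,1,0,0,0,-0.017,0.72,-0.05,1,0,0,0,-0.017,0.72,-0.05,1,0,0,0,-0.017,0.72,-0.05,1,0,0,0,-0.017,0.72,-0.05,1,0,0,0,-0.017,0.72,-0.05,1,0,0,0,-0.017,0.72,-0.05,1,0,0,0,-0.017,0.72,-0.05,1,0,0,0,-0.017,0.72,-0.05,1,0,0,0,-0.017,0.72,-0.05,1,0,0,0,-0.017,0.72,-0.05,1,0,0,0,-0.017,0.72,0.0,1,0,0,0,-0.017,0.72,0.05,1]

```text
clock: 9.98
position: [0.4745, -0.3595, 0.1885]
ee_rot: [1.0, 0.001, 0.001, 0.0]
ft_force: [0.4, -0.9, -0.4]
grip_width: 1.0
grasp_force: 0.0
```

```bash
python3 - <<'E'
from h import *
m=snap('w5');im=cv2.imread('pics/w5.png');hsv=cv2.cvtColor(im,cv2.COLOR_BGR2HSV)
u,v=pix(m,(.474,-.361,.07)).astype(int);print(u,v)
k=np.zeros(im.shape[:2],np.uint8);k[v-50:v+50,u-60:u+60]=hsv[v-50:v+50,u-60:u+60,2]<40
n,l,s,ce=cv2.connectedComponentsWithStats(k)
for i in range(1,n):
  if s[i,4]>100: print(s[i],ce[i],onz(m,ce[i],.07))
E
```

```text
10.025 [ 0.4716 -0.3575  0.1809] [ 1.0e+00  9.0e-04 -3.4e-03 -2.7e-03]
278 209
[ 247  178   61   62 2953] [276.87470369 208.35252286] [ 0.47478668 -0.35990954]
```

Emit:
play_rows:
  plan: [0,0,0,0.001,0,0.04,1,0,0,0,0.001,0,0.08,1,0,0,0,0.001,0,0.115,1,0,0,0,0.001,0,0.138,1,0,0,0,0.001,0,0.149,1,0,0,0,0.001,0,0.149,1,0,0,0,0.001,0,0.149,0.7,0,0,0,0.001,0,0.149,0.5,0,0,0,0.001,0,0.149,0.5,0,0,0,0.001,0,0.149,0.5,0,0,0,0.001,0,0.149,0.5,0,0,0,0.001,0,0.149,0.5]
  squeeze: 30

```text
clock: 11.52
position: [0.4755, -0.3609, 0.0419]
ee_rot: [1.0, 0.0, 0.001, 0.0]
ft_force: [-1.6, 2.1, 8.0]
grip_width: 0.655
grasp_force: 30.9
```

Emit:
play_rows:
  plan: [0,0,0,0,0,-0.02,0.5,0,0,0,0,0,-0.06,0.5,0,0,0,0,0,-0.11,0.5,0,0,0,0,0,-0.16,0.5,0,0,0,0,0,-0.21,0.5,0,0,0,0,-0.03,-0.23,0.5,0,0,0,0.01,-0.08,-0.23,0.5,0,0,0,0.015,-0.13,-0.23,0.5,0,0,0,0.02,-0.18,-0.23,0.5,0,0,0,0.03,-0.23,-0.23,0.5,0,0,0,0.035,-0.28,-0.23,0.5,0,0,0,0.04,-0.33,-0.23,0.5,0,0,0,0.05,-0.38,-0.23,0.5,0,0,0,0.054,-0.43,-0.23,0.5,0,0,0,0.054,-0.46,-0.22,0.5,0,0,0,0.054,-0.468,-0.18,0.5,0,0,0,0.054,-0.468,-0.13,0.5,0,0,0,0.054,-0.468,-0.09,0.5,0,0,0,0.054,-0.468,-0.06,0.5,0,0,0,0.054,-0.468,-0.06,0.5]

```text
clock: 14.02
position: [0.5275, 0.1068, 0.0995]
ee_rot: [1.0, 0.0, -0.002, 0.0]
ft_force: [-0.2, 0.1, -1.4]
grip_width: 0.654
grasp_force: 33.3
```

```bash
python3 - <<'E'
from h import *
o=status.get_obs();print(o['position'],o['grip_width'],o['grasp_force']);m=snap('w6')
print(pix(m,(.529,.1065,.014)),viewer.camera_model('side')['fx'])
t=np.linspace(0,2*np.pi,60);im=cv2.imread('pics/w6.png')
for a in t:
    p=pix(m,(.529+.055*np.cos(a),.1065+.055*np.sin(a),.014)); cv2.circle(im,tuple(int(round(q)) for q in p),1,(255,0,255),-1)
cv2.imwrite('pics/w6b.png',im)
E
```

```text
[0.52753227 0.1067602  0.09951795] 0.6535879749297591 33.31353545654565
14.075 [0.5287 0.1072 0.1012] [ 1.e+00  0.e+00 -1.e-04  2.e-04]
[276.52614635 220.24575971] 504.9524868116796
```

View pics/w6b.png

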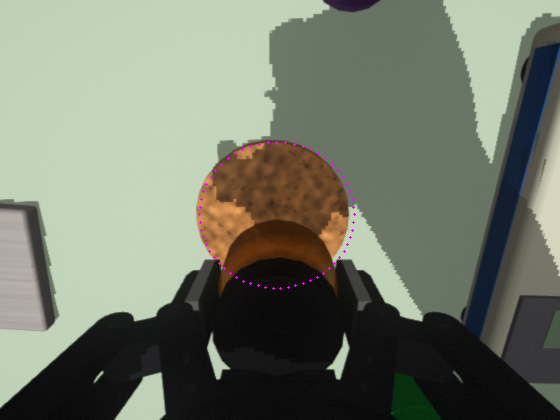

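Stand spans cols 196–349 against the predicted 200–354, so the stand's middle is ~2.5 mm further left (+y); shift and set down.

Emit:
play_rows:
  plan: [0,0,0,0,-0.002,0.025,0.5,0,0,0,0,-0.002,0.045,0.5,0,0,0,0,-0.002,0.055,0.5,0,0,0,0,-0.002,0.058,0.5,0,0,0,0,-0.002,0.06,0.5,0,0,0,0,-0.002,0.061,0.5,0,0,0,0,-0.002,0.061,0.5,0,0,0,0,-0.002,0.061,0.7,0,0,0,0,-0.002,0.061,0.85,0,0,0,0,-0.002,0.061,1,0,0,0,0,-0.002,0.061,1,0,0,0,0,-0.002,0.04,1,0,0,0,0,-0.002,-0.01,1,0,0,0,0,-0.002,-0.06,1,0,0,0,0,-0.002,-0.11,1,0,0,0,0,-0.002,-0.16,1,0,0,0,0,-0.002,-0.16,1]

```text
clock: 16.2
position: [0.5304, 0.11, 0.2644]
ee_rot: [1.0, 0.0, 0.003, -0.0]
ft_force: [-0.0, -0.2, -0.2]
grip_width: 0.999
grasp_force: 0.0
```

```bash
python3 - <<'E'
from h import *
m=snap('w7');im=cv2.imread('pics/w7.png');hsv=cv2.cvtColor(im,cv2.COLOR_BGR2HSV)
u,v=pix(m,(.529,.109,.07)).astype(int);print(u,v)
k=np.zeros(im.shape[:2],np.uint8);k[v-45:v+45,u-60:u+60]=hsv[v-45:v+45,u-60:u+60,2]<40
n,l,s,ce=cv2.connectedComponentsWithStats(k)
for i in range(1,n):
  if s[i,4]>100: print(s[i],ce[i],onz(m,ce[i],.07))
# cork disc extents
c=((hsv[...,0]<20)&(hsv[...,1]>80)).astype(np.uint8);n,l,s,ce=cv2.connectedComponentsWithStats(c)
for i in range(1,n):
  if s[i,4]>500:
    x,y,w,h=s[i,:4];print(s[i],'y',onz(m,(x,y+h/2),.014)[1],onz(m,(x+w,y+h/2),.014)[1],'x',onz(m,(x+w/2,y),.014)[0],onz(m,(x+w/2,y+h),.014)[0])
E
```

```text
16.25 [0.5294 0.1096 0.2618] [ 1.0e+00  0.0e+00  1.6e-03 -1.0e-04]
277 188
[258 166  45  47 558] [288.84229391 185.21863799] [0.53283127 0.09743208]
[ 525  119   35   69 1765] y -0.18389719834272922 -0.22536248606730525 x 0.5976609074394174 0.5163988088059738
[ 233  131   90   89 4502] y 0.1630819362009605 0.054234482580774776 x 0.5841262366549929 0.4747439387492097
[ 40 202  37  32 736] y 0.4086921440019025 0.36204856145098174 x 0.49830026660739796 0.4556152670547378
```

Emit:
play_rows:
  plan: [0,0,0,0.045,0.233,-0.03,1,0,0,0,0.045,0.233,-0.03,1,0,0,0,0.045,0.233,-0.03,1,0,0,0,0.045,0.233,-0.03,1,0,0,0,0.045,0.233,-0.03,1,0,0,0,0.045,0.233,-0.03,1,0,0,0,0.045,0.233,-0.03,1]

```text
clock: 17.12
position: [0.5736, -0.1219, 0.2897]
ee_rot: [1.0, 0.001, -0.0, -0.0]
ft_force: [0.7, -0.1, -0.7]
grip_width: 1.003
grasp_force: 0.0
```

```bash
python3 - <<'E'
from h import *
m=snap('w8');im=cv2.imread('pics/w8.png')
print(pix(m,(.574,-.124,.191)),pix(m,(.566,-.137,.066)))
for x,y,z,r in [(.574,-.124,.191,.013),(.566,-.137,.066,.06)]:
  for a in np.linspace(0,2*np.pi,60):
    p=pix(m,(x+r*np.cos(a),y+r*np.sin(a),z)); cv2.circle(im,tuple(int(round(q)) for q in p),0,(255,0,255),-1)
cv2.imwrite('pics/w8b.png',im)
E
```

```text
17.175 [ 0.5737 -0.1221  0.2899] [ 1.0e+00  1.2e-03 -3.0e-04 -1.0e-04]
[279.07083459 215.83944944] [289.98717626 186.51717399]
```

View pics/w8b.png

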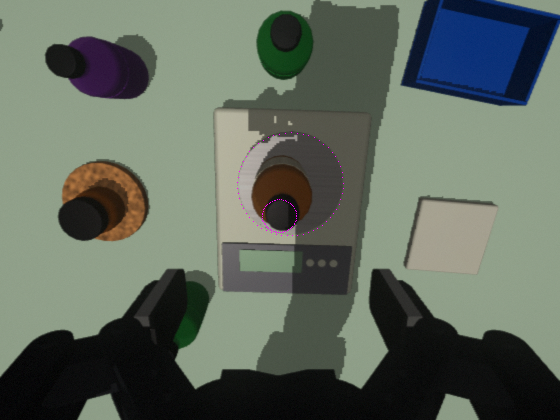

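Cap lies under the drawn circle (281,216), pan circle matches the rim; tile now empty-looking at the right, corners (421,197),(497,204),(480,274),(405,268) — jar is on the cork. Grip the tall bottle's cap.

Emit:
play_rows:
  plan: [0,0,0,0,0.002,0.04,1,0,0,0,0,0.002,0.075,1,0,0,0,0,0.002,0.1,0.9,0,0,0,0,0.002,0.112,0.8,0,0,0,0,0.002,0.112,0.7,0,0,0,0,0.002,0.112,0.55,0,0,0,0,0.002,0.112,0.4,0,0,0,0,0.002,0.112,0.3,0,0,0,0,0.002,0.112,0.1,0,0,0,0,0.002,0.112,0.1,0,0,0,0,0.002,0.112,0.1,0,0,0,0,0.002,0.112,0.1,0,0,0,0,0.002,0.112,0.1]
  squeeze: 45

```text
clock: 18.8
position: [0.5743, -0.1256, 0.1793]
ee_rot: [1.0, 0.0, 0.001, 0.0]
ft_force: [-0.7, 0.9, 5.6]
grip_width: 0.296
grasp_force: 43.4
```

```bash
python3 - <<'E'
from h import *
m=json.load(open('pics/w8.json'));C=[onz(m,p,.014) for p in [(421,197),(497,204),(480,274),(405,268)]];print('tile',np.round(C,3).tolist(),np.mean(C,0))
o=status.get_obs();print(o['position'],o['ft_force'],o['torque'])
E
```

```text
tile [[0.539, -0.312], [0.53, -0.414], [0.425, -0.413], [0.435, -0.304]] [ 0.48244663 -0.36090667]
[ 0.57429708 -0.12557863  0.17926458] [-0.73570594  0.92329619  5.59070026] [ 0.16225137  0.13216334 -0.00680909]
```

Emit:
play_rows:
  plan: [0,0,0,0,0,-0.01,0.1,0,0,0,0,0,-0.03,0.1,0,0,0,0,0,-0.05,0.1,0,0,0,-0.005,0.01,-0.055,0.1,0,0,0,-0.013,0.03,-0.055,0.1,0,0,0,-0.024,0.06,-0.055,0.1,0,0,0,-0.039,0.1,-0.055,0.1,0,0,0,-0.055,0.14,-0.055,0.1,0,0,0,-0.071,0.18,-0.055,0.1,0,0,0,-0.083,0.21,-0.05,0.1,0,0,0,-0.09,0.228,-0.04,0.1,0,0,0,-0.093,0.236,-0.025,0.1,0,0,0,-0.093,0.236,-0.005,0.1,0,0,0,-0.093,0.236,0.01,0.1,0,0,0,-0.093,0.236,0.025,0.1,0,0,0,-0.093,0.236,0.035,0.1,0,0,0,-0.093,0.236,0.035,0.1]

```text
clock: 20.92
position: [0.4806, -0.3614, 0.1426]
ee_rot: [1.0, 0.0, -0.0, -0.0]
ft_force: [0.4, 0.5, -3.4]
grip_width: 0.29
grasp_force: 43.9
```

```bash
python3 - <<'E'
from h import *
o=status.get_obs();print(o['grip_width'],o['grasp_force']);snap('w9');b=cv2.imread('pics/w9.png')
P=[]
for n in ['scene','side']:
    a=viewer.camera(n)[:,:,::-1];u,v=pix(n,(.481,-.362,.05)).astype(int);P.append(cv2.resize(a[v-50:v+35,u-40:u+40],(282,300),interpolation=cv2.INTER_CUBIC));print(n,u-40,v-50,pix(n,(.481,-.362,.014)))
cv2.imwrite('pics/c9.png',np.hstack(P+[cv2.resize(b[:315],(236,133)) if 0 else cv2.resize(b,(236,300))]))
E
```

```text
0.2904467529954309 43.87473450328116
20.975 [ 0.4809 -0.3616  0.1433] [ 1.e+00  1.e-04 -0.e+00 -0.e+00]
scene 218 68 [258.8684337  127.33926188]
side 335 132 [373.96108251 192.40115833]
```

View pics/c9.png

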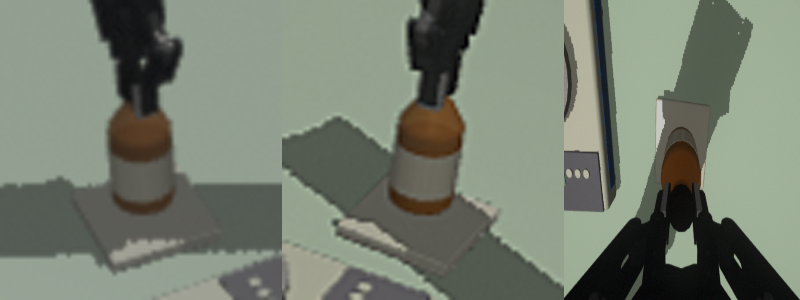

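Bottle hangs upright above the tile's middle in both views. Set down and release.

Emit:
play_rows:
  plan: [0,0,0,0,0,0.008,0.1,0,0,0,0,0,0.013,0.1,0,0,0,0,0,0.016,0.1,0,0,0,0,0,0.017,0.1,0,0,0,0,0,0.018,0.1,0,0,0,0,0,0.018,0.1]

```text
clock: 21.82
position: [0.4817, -0.3619, 0.1274]
ee_rot: [1.0, 0.0, 0.001, 0.001]
ft_force: [-3.0, 2.6, 12.3]
grip_width: 0.289
grasp_force: 45.8
```

Emit:
play_rows:
  plan: [0,0,0,0,0,-0.001,0.1,0,0,0,0,0,-0.001,0.25,0,0,0,0,0,-0.001,0.32,0,0,0,0,0,-0.001,0.4,0,0,0,0,0,-0.001,0.6,0,0,0,0,0,-0.001,0.8,0,0,0,0,0,-0.001,0.9,0,0,0,0,0,-0.001,0.9,0,0,0,0,0,-0.04,1,0,0,0,0,0,-0.09,1,0,0,0,0,0,-0.14,1,0,0,0,0,0,-0.16,1,0,0,0,0,0,-0.16,1]

```text
clock: 23.45
position: [0.4814, -0.3621, 0.287]
ee_rot: [1.0, 0.0, 0.001, 0.001]
ft_force: [0.6, -1.3, -0.9]
grip_width: 0.998
grasp_force: 0.0
```

```bash
python3 - <<'E'
from h import *
m=snap('w10');im=cv2.imread('pics/w10.png')
def ring(im,m,x,y,z,r):
  for a in np.linspace(0,2*np.pi,60):
    p=pix(m,(x+r*np.cos(a),y+r*np.sin(a),z)); cv2.circle(im,tuple(int(round(q)) for q in p),0,(255,0,255),-1)
ring(im,m,.481,-.362,.139,.013)
P=[im]
a=viewer.camera('scene')[:,:,::-1].copy();ring(a,'scene',.481,-.362,.139,.013);ring(a,'scene',.5294,.1087,.07,.029)
for X in [(.481,-.362,.05),(.5294,.1087,.04)]:
  u,v=pix('scene',X).astype(int);P.append(cv2.resize(a[v-35:v+35,u-40:u+40],(240,210),interpolation=cv2.INTER_NEAREST))
cv2.imwrite('pics/c10.png',np.hstack([im,np.vstack(P[1:])]))
E
```

```text
23.5 [ 0.4808 -0.3617  0.2852] [1.e+00 1.e-04 2.e-04 2.e-04]
```

View pics/c10.png

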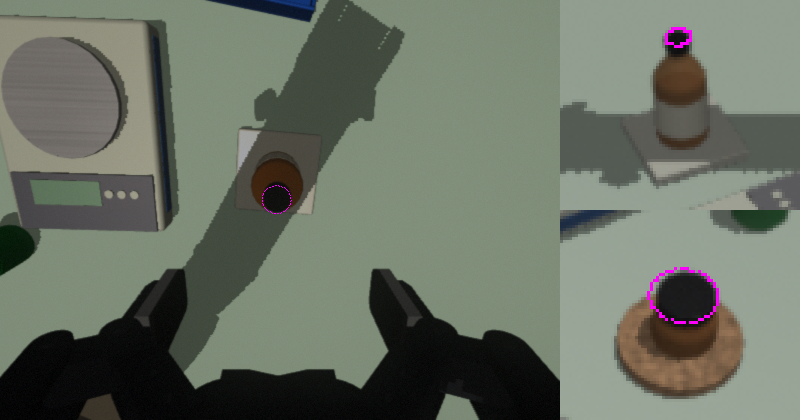

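Tall bottle upright on the tile (cap ring at (277,198) matches), jar centred on the cork. Now fetch the small bottle.

Emit:
play_rows:
  plan: [0,0,0,0,0,-0.02,1,0,0,0,0.011,-0.721,-0.02,1,0,0,0,0.011,-0.721,-0.02,1,0,0,0,0.011,-0.721,-0.02,1,0,0,0,0.011,-0.721,-0.02,1,0,0,0,0.011,-0.721,-0.02,1,0,0,0,0.011,-0.721,-0.02,1,0,0,0,0.011,-0.721,-0.02,1,0,0,0,0.011,-0.721,-0.02,1,0,0,0,0.011,-0.721,-0.02,1,0,0,0,0.011,-0.721,-0.02,1,0,0,0,0.011,-0.721,-0.02,1,0,0,0,0.011,-0.721,-0.02,1,0,0,0,0.011,-0.721,-0.02,1,0,0,0,0.011,-0.721,0.04,1,0,0,0,0.011,-0.721,0.09,1,0,0,0,0.011,-0.721,0.12,1,0,0,0,0.011,-0.721,0.12,1]

```text
clock: 25.8
position: [0.4908, 0.357, 0.1623]
ee_rot: [1.0, -0.0, -0.002, 0.002]
ft_force: [-0.7, 0.7, -0.7]
grip_width: 0.998
grasp_force: 0.0
```

```bash
python3 - <<'E'
from h import *
m=snap('w11');im=cv2.imread('pics/w11.png');hsv=cv2.cvtColor(im,cv2.COLOR_BGR2HSV)
u,v=pix(m,(.4925,.3585,.086)).astype(int);print(u,v)
k=np.zeros(im.shape[:2],np.uint8);k[v-40:v+40,u-40:u+40]=hsv[v-40:v+40,u-40:u+40,2]<50
n,l,s,ce=cv2.connectedComponentsWithStats(k)
for i in range(1,n):
  if s[i,4]>50: print(s[i],ce[i],onz(m,ce[i],.086))
E
```

```text
25.85 [0.4916 0.3581 0.1646] [ 1.e+00 -3.e-04 -8.e-04  7.e-04]
273 224
[259 189  37  20 133] [279.35338346 193.98496241] [0.51409131 0.35456413]
[261 208  26  30 629] [273.45945946 222.46104928] [0.49391238 0.35857705]
```

Emit:
play_rows:
  plan: [0,0,0,0.001,0,0.04,1,0,0,0,0.001,0,0.08,1,0,0,0,0.001,0,0.11,1,0,0,0,0.001,0,0.126,1,0,0,0,0.001,0,0.126,1,0,0,0,0.001,0,0.126,0.7,0,0,0,0.001,0,0.126,0.4,0,0,0,0.001,0,0.126,0.2,0,0,0,0.001,0,0.126,0.2,0,0,0,0.001,0,0.126,0.2,0,0,0,0.001,0,0.126,0.2,0,0,0,0.001,0,0.126,0.2]
  squeeze: 25

```text
clock: 27.35
position: [0.4931, 0.3596, 0.0402]
ee_rot: [1.0, 0.0, 0.001, -0.0]
ft_force: [-1.0, -0.7, 6.1]
grip_width: 0.414
grasp_force: 24.7
```

Emit:
play_rows:
  plan: [0,0,0,0,0,-0.02,0.2,0,0,0,0,0,-0.07,0.2,0,0,0,0,0,-0.12,0.2,0,0,0,0.005,0.02,-0.16,0.2,0,0,0,0.01,0.06,-0.18,0.2,0,0,0,0.017,0.11,-0.18,0.2,0,0,0,0.024,0.16,-0.18,0.2,0,0,0,0.031,0.21,-0.18,0.2,0,0,0,0.038,0.26,-0.18,0.2,0,0,0,0.045,0.31,-0.18,0.2,0,0,0,0.053,0.36,-0.18,0.2,0,0,0,0.06,0.41,-0.18,0.2,0,0,0,0.067,0.46,-0.18,0.2,0,0,0,0.073,0.487,-0.17,0.2,0,0,0,0.073,0.497,-0.14,0.2,0,0,0,0.073,0.497,-0.11,0.2,0,0,0,0.073,0.497,-0.085,0.2,0,0,0,0.073,0.497,-0.065,0.2,0,0,0,0.073,0.497,-0.065,0.2]

```text
clock: 29.72
position: [0.5651, -0.1375, 0.1036]
ee_rot: [1.0, 0.0, -0.001, -0.0]
ft_force: [0.3, -0.8, -1.7]
grip_width: 0.412
grasp_force: 25.3
```

```bash
python3 - <<'E'
from h import *
m=snap('w12');im=cv2.imread('pics/w12.png')
for a in np.linspace(0,2*np.pi,80):
    p=pix(m,(.566+.06*np.cos(a),-.137+.06*np.sin(a),.066)); cv2.circle(im,tuple(int(round(q)) for q in p),0,(255,0,255),-1)
cv2.imwrite('pics/w12b.png',im)
E
```

```text
29.775 [ 0.5658 -0.1375  0.1047] [ 1.e+00  2.e-04 -0.e+00 -1.e-04]
```

View pics/w12b.png

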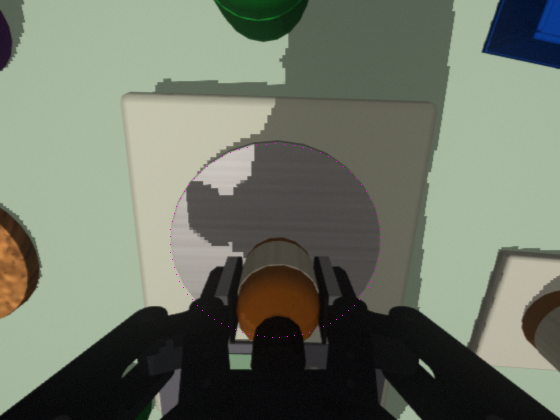

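The predicted rim matches the pan exactly (cols 170–380), bottle upright above its middle. Set down (about 13 mm) and release.

Emit:
play_rows:
  plan: [0,0,0,0,0,0.006,0.2,0,0,0,0,0,0.01,0.2,0,0,0,0,0,0.012,0.2,0,0,0,0,0,0.013,0.2,0,0,0,0,0,0.014,0.2,0,0,0,0,0,0.014,0.2]

```text
clock: 30.52
position: [0.566, -0.1377, 0.0922]
ee_rot: [1.0, 0.0, 0.0, 0.0]
ft_force: [-7.4, 0.9, 15.8]
grip_width: 0.412
grasp_force: 26.8
```

Emit:
play_rows:
  plan: [0,0,0,0,0,-0.001,0.2,0,0,0,0,0,-0.001,0.35,0,0,0,0,0,-0.001,0.45,0,0,0,0,0,-0.001,0.6,0,0,0,0,0,-0.001,0.8,0,0,0,0,0,-0.001,0.8,0,0,0,0,0,-0.001,0.8,0,0,0,0,0,-0.03,0.9,0,0,0,0,0,-0.08,1,0,0,0,0,0,-0.13,1,0,0,0,0,0,-0.18,1,0,0,0,0,0,-0.2,1,0,0,0,0,0,-0.2,1,0,0,0,0,0,-0.2,1]

```text
clock: 32.28
position: [0.5653, -0.1377, 0.289]
ee_rot: [1.0, 0.0, -0.001, -0.0]
ft_force: [-0.6, -0.4, -1.4]
grip_width: 1.0
grasp_force: 0.0
```

```bash
python3 - <<'E'
from h import *
m=snap('w13');im=cv2.imread('pics/w13.png')
for mm,x,y,z,r in [(m,.566,-.137,.138,.010),(m,.566,-.137,.066,.06),(m,.481,-.362,.139,.013),(m,.5294,.1087,.07,.029)]:
  for a in np.linspace(0,2*np.pi,60):
    p=pix(mm,(x+r*np.cos(a),y+r*np.sin(a),z)); cv2.circle(im,tuple(int(round(q)) for q in p),0,(255,0,255),-1)
cv2.imwrite('pics/w13b.png',im)
E
```

```text
32.325 [ 0.5652 -0.1377  0.2888] [ 1.0e+00  1.0e-04 -1.1e-03 -2.0e-04]
```

View pics/w13b.png

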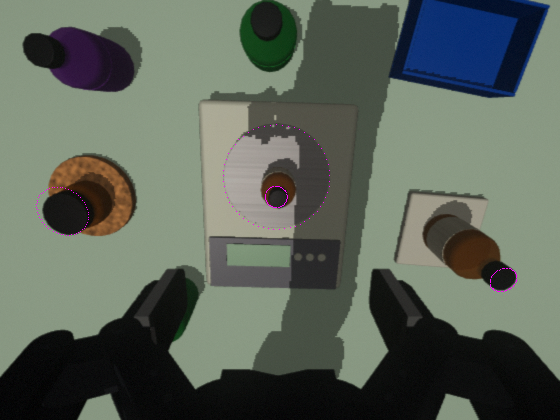

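All three containers stand upright with their caps on the predicted rings: the pan at (277,196), the tile cap at (500,276) and the cork lid at (66,212). The bystanders have not moved.

```bash
python3 -c "
from workcell import manip
print(manip.hand_in())"
```

```text
the job is handed in; nothing more can be done
None
```

The job is handed in after about 32 s on the robot's clock: by the last wrist picture the jar stands on the round stand, the tall bottle on the tile and the small bottle on the balance pan (loaded last), all upright and released; the hand-in returned no verdict.

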